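# Build up the illuminator's optics barrel and screw down its retaining ring

### The arm

A 6-joint arm with a two-finger parallel gripper is mounted at the origin on the work surface. World frame = base frame: x ahead of the robot, y to its left, z up, the work surface at z = 0. Lengths are in m, angles in rad, forces in N, time in s.
With the tool pointing down it reaches from about 0.225 to 0.875 m from the base axis. Payload 3.4 kg.
Tool frame: the origin (TCP) lies midway between the tips of the shut fingers; the grasp point (between the pads) lies 19 mm behind it; x points along the fingers, y is the direction in which the jaws open and shut, and the axes are right-handed (so a half turn about x gives the same grasp; the last joint's range is limited). The gripper opens to 85 mm and grips with 20 to 120 N. Pads are 22 mm wide; open, the fingers measure 114 mm over their backs; the gripper's body (76 mm by 85 mm) begins 54 mm behind the grasp point. The pads swing forward as they close: fully open they stand 13 mm farther back than shut.
Start: joints at [-1.385, 0.276, 1.505, -0, 1.361, -0.121], TCP at [0.174, -0.548, 0.231] pointing down, gripper open.
Joint ranges: [-2.89, 2.89], [-0.75, 2.08], [0.22, 2.7], [-1.18, 4.32], [0.11, 2.71], [-2.7, 2.7]. Speed limits (rad/s): [2.57, 2.57, 3.14, 3.14, 3.14, 3.14].

### API

Orientations are given as a unit quaternion [w, x, y, z].
In Python, from rig import manip, get_image, get_calibration, ticket gives the robot as it stands. The module is installed in compiled form; this text tells all that it offers.
- The arm moves only by the tool arm_command, never from a script. Its argument "series" is text: rows parted by semicolons, each of 7 numbers parted by spaces: the shift along the tool's x, y, z in units of 0.1 m (1.0 is 0.1 m), then the turn, a rotation vector about the tool's x, y, z in units of pi rad (1.0 is pi rad), then the opening, from -1 (shut) to 1 (fully open), so that 0 is half open. In form: tx ty tz rx ry rz claw; .... A call has 1 to 12 rows; each row shifts and turns the commanded pose from where the row before left it, along the tool's axes as they then stand; what a row does not reach is not made up. A row lasts 1/12 s, in which the tool goes at most 41.7 mm and 7.16 degrees, less where a joint would pass 70% of its speed; a pose out of reach is approached as far as the arm can. A call with a number of a shift or a turn outside -1 to 1 is refused whole. A call with a gripper value outside its range is refused whole. The fingers move at their own pace and stop on an object; "squeeze" is the grip in N (left out, the last holds). Time passes only in rows, so rows that do not move let the fingers close. It gives the time, the measured TCP pose, the force and the opening at its end, in the units of the state.
- manip.get_state(): the state, without advancing time (a new reading comes with each control period).
- get_image(name): name is "scene" or "top" or "wrist"; returns the picture (384x512x3 uint8, red, green, blue); there is no depth.
- get_calibration(name): a dict with "fx", "fy", "cx", "cy" (pixels), "cam_to_world" (4x4, takes a point from camera to world coordinates); the wrist camera has in their place "tool_from_camera" (4x4, takes a point from camera to tool coordinates, whose origin is the TCP and whose axes are the tool frame's). Camera axes: x right, y down, z forward; pixel columns grow to the right and rows downward; lengths in m; the calibration is good to about 2 mm. A picture is of the moment at which its call begins: read the wrist's pose just before it. get_calibration takes no time and is no camera call.
- ticket.sign_off(): hands the job in, once; it reports no verdict.
The state is a dict: "clock": time; "qpos": joint angles; "qd": joint speeds; "effort": joint torques, N m; "position": TCP position; "ee_rot": TCP orientation; "contact_force": force on the tool from outside, world axes, zero at the start; "moment": the same for the moment, N m; "width": finger opening in m.
Only numpy, scipy, OpenCV 4.12 (cv2) and the standard library are available. Lean on these libraries where they do the work, as an engineer would, in place of code of your own. Each camera call takes 0.05 s, during which the arm holds its last target. There are 200 camera calls.

### The job

Put the illuminator's optics back into the slotted barrel in order, right way up and lying flat: the domed lens cell at the bottom, then the open spacer tube, then the flat filter cell. Then let the winged retaining ring down into the barrel's entry notches and screw it clockwise until it is tight on the filter. Leave the other things on the bench where they are.

Things in the scene. Friction and masses are not known exactly. Their poses are not given: they have to be found in the camera images.
- barrel: Dark upright slotted barrel fixed on a grey foot plate 130 x 130 x 12 mm. Origin: centre of the foot's underside, on the barrel's axis, z up. Bore 65 mm, outside 86 mm; rim 96 mm and bore floor 12 mm above the origin. Its two walls stand on its +x and -x sides (110 degrees each); between them, on +y and -y, are the finger slots. The walls hold a coarse two-start right-hand thread for the ring's pins.
- barrel_floor (a point): centre of the bore's floor, 12 mm above the foot's underside
- barrel_rim (a point): centre of the barrel's open mouth, at rim height, 96 mm above the foot's underside
- barrel_slot (a point): middle of the +y finger slot at the bore, 32.5 mm off the axis, at rim height (its twin is opposite, on -y). The slots are 37 mm wide, open at the top and outward, down to the floor: fingers closing along the barrel's y can carry a part down inside. A wide gripper body must stay above the rim; the part is then let go and falls the rest.
- barrel_notch (a point): entry notch, at 38 degrees (anticlockwise seen from above, from the barrel's +x), 34 mm off the axis; twin half a turn away. Open from above for a pin centred at 29 to 46 degrees. The point is the pin's centre when the pin rests on the notch's ledge, 83.5 mm above the foot's underside; the ring is then 5.5 mm above its clamped height.
- barrel_tight (a point): where a pin's centre is when the ring is tight: -38 degrees, 34 mm off the axis, 78 mm high. Clockwise from the notch a sloping roof leads the pin down (1.3 mm per 10 degrees; ledge level until about 23 degrees). The ring bears on the filter at about -30 and is firmly, springily tight at -38. Past -49 the groove runs out into the finger slot: do not turn so far.
- lens: lens cell: aluminium disc 60 mm across, 20 mm high, with a glass dome sunk in its top, chamfered foot; origin at the centre of its underside, z up, domed side up as it stands. About 150 g. It goes in first.
- spacer: spacer: plain open aluminium tube 60 mm across, 22 mm high, wall 5 mm, chamfered foot; origin at the centre of its underside, z up. About 110 g. It goes on the lens.
- filter: filter cell: aluminium disc 60 mm across, 18 mm high, with a flat dark pane in its top; origin at the centre of its underside, z up. About 120 g. It goes on the spacer; its top is then 72 mm above the barrel's origin.
- ring: retaining ring, aluminium: flange 60 mm across, 12 mm high, hole 32 mm; two 7 mm pins stick out along its +x and -x; two upright wings on top, plates 34 mm along x, 8 mm thick, 44 mm over their outer faces (y = +-22), 11 to 61 mm above the underside. Origin: centre of its underside, z up. A half turn gives the same ring. 150 g. Clamped, its underside is 72 mm above the barrel's origin.
- ring_grip (a point): between the ring's wings, on its axis, 45 mm above its underside: pinch both wings here over their outer faces, closing along the ring's y, fingertips 26 mm or more above the underside so that they stay above the barrel's rim. It screws down clockwise seen from above.
- ring_pin_a (a point): tip of the ring's +x pin, 38.5 mm from the axis, 6 mm above the underside
- ring_pin_b (a point): tip of the ring's -x pin, likewise
- petri_dishes: bystander, leave alone: two stacked clear round dishes, 60 mm across, 32 mm high; origin at the centre of its underside
- dropper_bottle: bystander, leave alone: small white bottle, 30 mm across, 62 mm high; origin at the centre of its underside
- beaker: bystander, leave alone: open glass beaker, 72 mm across, 75 mm high; origin at the centre of its underside
- sample_jar: bystander, leave alone: closed jar, 60 mm across, 75 mm high; origin at the centre of its underside
- pipette: bystander, leave alone: white hand pipette lying down, 210 mm long, 30 mm wide; origin at the centre of its underside
- lab_spatula: bystander, leave alone: steel spatula lying down, 280 mm long, handle along its -x; origin at the centre of its underside
Not all that is in view belongs to the job. What is shaped like the lens but purple or red is not meant.

How it is judged:
By the outcome, as a careful person would: the job done as asked, in the order asked, and still so for the second after the job is handed in, with the robot touching nothing.
It also fails if it takes over 72 s, if anything falls off the work surface, if the arm or the gripper's body presses on something with over 40 N, if the wrist force passes 120 N, or if a joint passes its speed limit or range.

## Working session

There is one attempt and no reset: what is moved stays moved. The work goes in short steps, Python scripts to look and compute and a tool call to move; the robot and the scene stay as the last step left them, time stands still between calls to the robot, and variables do not carry over. Pictures are saved under pics/ and viewed, about 8 in all and at most 12, crops included, and the job is handed in when it is done.

Besides the shell and the picture viewer there is one more tool, called in YAML: its name, and indented under it one key for each argument. arm_command: Moves the arm, as the interface text tells. Shifts and turns lie within -1 to 1; 1 stands for 0.1 m of shift or pi rad of turn. Its arguments: {"type":"object","properties":{"series":{"type":"string"},"squeeze":{"type":"number"}},"required":["series"]}

```bash
mkdir -p pics; python3 - <<'E'
from rig import manip,get_image,get_calibration
import cv2,numpy as np
np.set_printoptions(precision=4,suppress=True)
for n in("scene","top"):
    cv2.imwrite(f"pics/{n}0.png",get_image(n)[:,:,::-1])
for n in("scene","top","wrist"):
    c=get_calibration(n);print(n,c)
print(manip.get_state())
a=cv2.imread("pics/top0.png");cv2.imwrite("pics/top0b.png",cv2.resize(a,(800,600),interpolation=cv2.INTER_CUBIC))
a=cv2.imread("pics/scene0.png");cv2.imwrite("pics/scene0b.png",cv2.resize(a,(800,600),interpolation=cv2.INTER_CUBIC))
E
```

```text
scene {'fx': 369.38025168748896, 'fy': 369.38025168748896, 'cx': 251.98908660660118, 'cy': 191.91521694328205, 'cam_to_world': array([[ 0.6988,  0.5552, -0.4509,  1.0035],
       [ 0.715 , -0.526 ,  0.4605, -0.4345],
       [ 0.0184, -0.6442, -0.7646,  0.8453],
       [ 0.    ,  0.    ,  0.    ,  1.    ]])}
top {'fx': 444.5473509978055, 'fy': 444.5473509978055, 'cx': 254.80181512073952, 'cy': 189.9427684164283, 'cam_to_world': array([[-0.0162, -0.989 ,  0.1473,  0.356 ],
       [-0.9998,  0.0182,  0.0122,  0.0039],
       [-0.0148, -0.1471, -0.989 ,  1.4948],
       [ 0.    ,  0.    ,  0.    ,  1.    ]])}
wrist {'fx': 284.46697527910703, 'fy': 284.46697527910703, 'cx': 255.49817403039748, 'cy': 188.5311297415653, 'tool_from_camera': array([[ 0.0003, -0.2693,  0.9631, -0.1417],
       [ 1.    ,  0.0011,  0.    , -0.0007],
       [-0.0011,  0.9631,  0.2693, -0.067 ],
       [ 0.    ,  0.    ,  0.    ,  1.    ]])}
{'clock': 0.1, 'qpos': array([-1.385 ,  0.2765,  1.506 , -0.    ,  1.3607, -0.121 ]), 'qd': array([-0.0005,  0.0007, -0.0047,  0.0005, -0.0004,  0.0013]), 'effort': array([  0.0016, -41.77  , -24.6405,  -0.0001,   0.0057,  -0.    ]), 'position': array([ 0.1736, -0.5477,  0.2305]), 'ee_rot': array([-0.1075, -0.6988, -0.1087,  0.6988]), 'contact_force': array([ 0.0889,  0.1988, -0.1416]), 'moment': array([-0.0289, -0.0154,  0.0311]), 'width': 0.08529987250212305}
```

View pics/top0b.png

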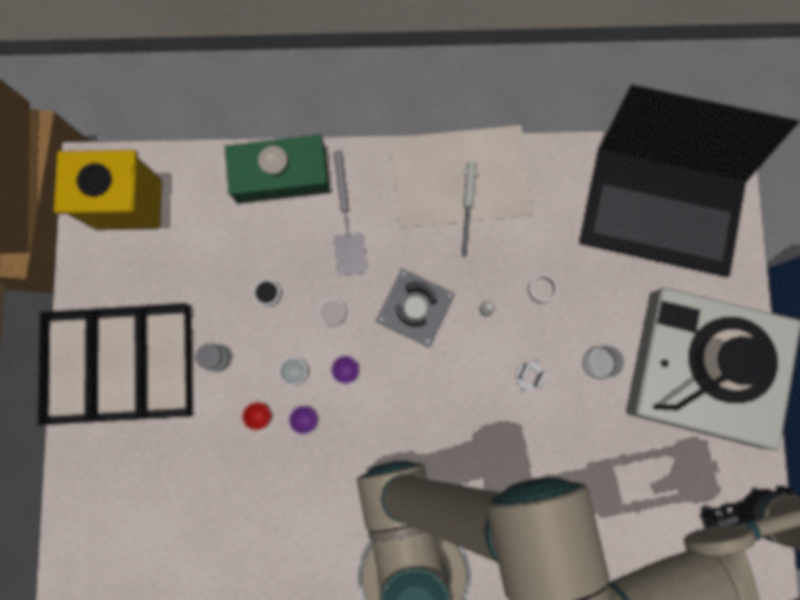

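View pics/scene0b.png

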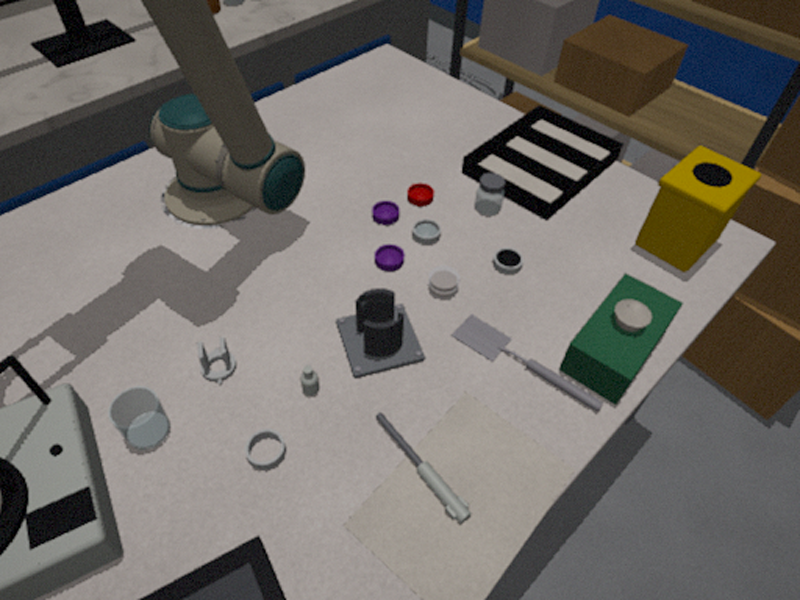

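```bash
cat > h.py <<'E'
from rig import manip,get_image,get_calibration,ticket
import cv2,numpy as np
from scipy.spatial.transform import Rotation as R
np.set_printoptions(precision=4,suppress=True)
def pose(s=None):
    s=s or manip.get_state();q=s['ee_rot'];T=np.eye(4)
    T[:3,:3]=R.from_quat([q[1],q[2],q[3],q[0]]).as_matrix();T[:3,3]=s['position'];return T
def cam(n,T=None):
    c=get_calibration(n);M=c['cam_to_world'] if 'cam_to_world' in c else (pose() if T is None else T)@c['tool_from_camera']
    return c,M
def ray(c,M,uv,z):
    u,v=uv;d=M[:3,:3]@[(u-c['cx'])/c['fx'],(v-c['cy'])/c['fy'],1];o=M[:3,3];return o+d*(z-o[2])/d[2]
def proj(c,M,p):
    q=M[:3,:3].T@(np.asarray(p)-M[:3,3]);return np.array([c['cx']+c['fx']*q[0]/q[2],c['cy']+c['fy']*q[1]/q[2]])
E
python3 - <<'E'
from h import *
t=cv2.imread('pics/top0.png');s=cv2.imread('pics/scene0.png')
c,M=cam('top');c2,M2=cam('scene')
for n,uv,z in [('lens',(294,371),.02),('petri',(334,312),.03),('filter',(267,292),.018),('spacer',(541,290),.022),('ring',(531,375),.03),('barrel',(415,307),.096)]:
    p=ray(c,M,np.array(uv)*.64,z);print(n,p,'scene',proj(c2,M2,p)/.64)
up=lambda a,k:cv2.resize(a,None,fx=k,fy=k,interpolation=cv2.INTER_CUBIC)
A=up(t[170:280,150:250],4)[:440]; B=up(s[110:220,230:340],4)
cv2.imwrite('pics/crop1.png',np.hstack([A,B[:, :400]]))
E
```

```text
lens [0.4208 0.2452 0.02  ] scene [424.1553 228.446 ]
petri [0.544 0.159 0.03 ] scene [439.8371 277.8747]
filter [0.5916 0.3049 0.018 ] scene [506.1081 257.712 ]
spacer [ 0.5844 -0.2839  0.022 ] scene [263.4429 441.9396]
ring [ 0.4037 -0.2532  0.03  ] scene [213.8817 357.0764]
barrel [ 0.5427 -0.0128  0.096 ] scene [373.4493 302.8757]
```

View pics/crop1.png

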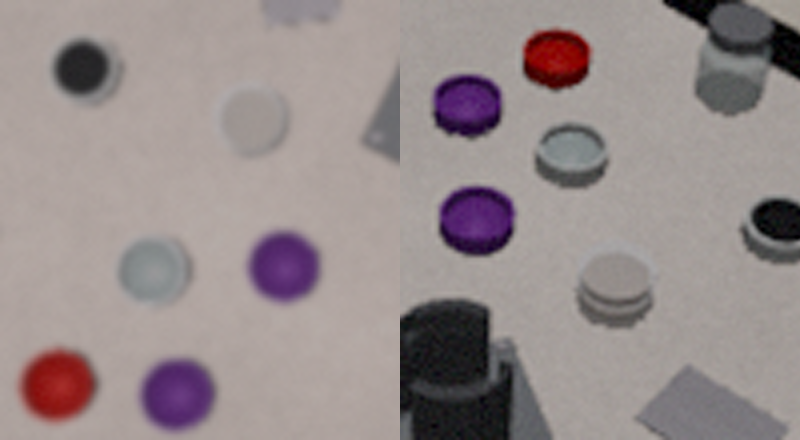

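```bash
cat >> h.py <<'E'
def plan(p,yaw=None):
    """tool pointing down; yaw = heading of tool y (mod pi, nearest). Prints tool-axes deltas: turn first, then shift."""
    st=manip.get_state();T=pose(st);a=0
    cur=np.arctan2(T[1,1],T[0,1])
    if yaw is not None:
        a=(yaw-cur+np.pi/2)%np.pi-np.pi/2
    Rd=np.array([[0,np.cos(cur+a),0],[0,np.sin(cur+a),0],[-1,0,0]],float);Rd[:,2]=np.cross(Rd[:,0],Rd[:,1])
    rv=R.from_matrix(T[:3,:3].T@Rd).as_rotvec()/np.pi
    print('clock',round(st['clock'],2),'pos',T[:3,3],'tool y heading deg',np.degrees(cur),'j6',st['qpos'][5],'w',st['width'],'F',st['contact_force'])
    print(' turn(units)',rv,'then shift(units)',Rd.T@(np.asarray(p)-T[:3,3])*10)
E
python3 - <<'E'
from h import *
t=cv2.imread('pics/top0.png');c,M=cam('top')
T=pose();print(T)
win=t[165:230,232:300];g=win.astype(int);gray=g.mean(2)
hsv=cv2.cvtColor(win,cv2.COLOR_BGR2HSV)
m=((gray<135)).astype(np.uint8);m=cv2.morphologyEx(m,cv2.MORPH_CLOSE,np.ones((9,9)))
cs,_=cv2.findContours(m,0,2);k=max(cs,key=cv2.contourArea)+np.array([232,165])
P=np.array([ray(c,M,q[0],.012)[:2] for q in k],np.float32)
print(cv2.minAreaRect(P*1000))
plan([.53,0,.25],np.radians(90))
plan([.42,.245,.16],np.radians(90))
E
```

```text
[[-0.0003  0.302  -0.9533  0.1736]
 [ 0.0016 -0.9533 -0.302  -0.5477]
 [-1.     -0.0017 -0.0002  0.2305]
 [ 0.      0.      0.      1.    ]]
((554.233154296875, -13.444358825683594), (129.99685668945312, 131.4452362060547), 63.731239318847656)
clock 0.1 pos [ 0.1736 -0.5477  0.2305] tool y heading deg -72.41922055716947 j6 -0.12103583519381811 w 0.08529987250212305 F [ 0.0889  0.1988 -0.1416]
 turn(units) [0.0977 0.     0.0005] then shift(units) [-0.1948 -5.4768 -3.5644]
clock 0.1 pos [ 0.1736 -0.5477  0.2305] tool y heading deg -72.41922055716947 j6 -0.12103583519381811 w 0.08529987250212305 F [ 0.0889  0.1988 -0.1416]
 turn(units) [0.0977 0.     0.0005] then shift(units) [ 0.7052 -7.9268 -2.4644]
```

arm_command:
  series: "0 0 0 0.0325 0 0 1; 0 0 0 0.0325 0 0 1; -0.1 0 0 0.0325 0 0 1; -0.1 -0.3 -0.2 0 0 0 1; -0.1 -0.3 -0.2 0 0 0 1; -0.1 -0.3 -0.2 0 0 0 1; -0.1 -0.3 -0.2 0 0 0 1; 0 -0.3 -0.2 0 0 0 1; 0 -0.3 -0.2 0 0 0 1; 0 -0.3 -0.2 0 0 0 1; 0 -0.3 -0.2 0 0 0 1; 0 -0.3 -0.2 0 0 0 1"
  squeeze: 40

```text
clock: 1.1
position: [0.3539, -0.2763, 0.2811]
ee_rot: [0.0, -0.707, -0.0, 0.707]
contact_force: [0.4, -0.4, -0.0]
width: 0.0852
```

arm_command:
  series: "0 -0.3 -0.2 0 0 0 1; 0 -0.3 -0.2 0 0 0 1; 0 -0.3 -0.2 0 0 0 1; 0 -0.3 -0.2 0 0 0 1; 0 -0.3 -0.2 0 0 0 1; 0 -0.3 -0.2 0 0 0 1; 0 -0.3 -0.2 0 0 0 1; 0 -0.3 -0.2 0 0 0 1; 0 -0.15 -0.1 0 0 0 1; 0 0 0 0 0 0 1"

```text
clock: 1.93
position: [0.525, -0.0196, 0.2805]
ee_rot: [0.001, 0.707, 0.002, -0.707]
contact_force: [0.2, 0.7, -0.7]
width: 0.0856
```

```bash
python3 - <<'E'
from h import *
plan([.554,-.0134,.27])
T=pose();np.save('Tb.npy',T);a=get_image('wrist')[:,:,::-1];cv2.imwrite('pics/wb.png',a)
c,M=cam('wrist',T);print(proj(c,M,[.554,-.0134,.096]),proj(c,M,[.554,-.0134,.012]))
E
```

```text
clock 1.93 pos [ 0.525  -0.0196  0.2805] tool y heading deg -89.7177799676317 j6 1.3943825462947583 w 0.08558379318109355 F [ 0.1759  0.7105 -0.6734]
 turn(units) [-0.     -0.      0.0006] then shift(units) [ 0.1047 -0.061  -0.2898]
[250.8074 143.4619] [251.8535 136.5802]
```

View pics/wb.png

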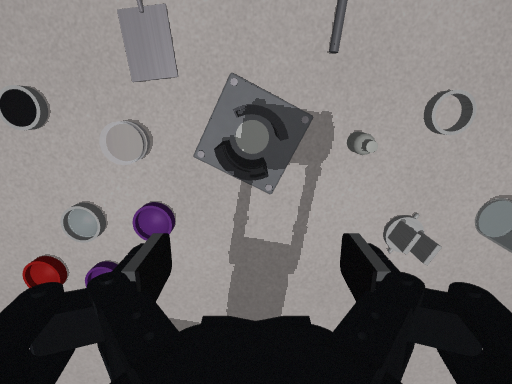

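arm_command:
  series: "0 0 0 0.037 0 0 1; 0 0 0 0.037 0 0 1; 0 0 0 0.037 0 0 1; 0 0 0 0.037 0 0 1; 0 -0.21 0.235 0 0 0 1; 0 -0.21 0.235 0 0 0 1; 0 -0.21 0.235 0 0 0 1; 0.2 -0.21 0.235 0 0 0 1; 0.2 -0.21 0.235 0 0 0 1; 0.25 -0.21 0.235 0 0 0 1; 0.25 -0.21 0.235 0 0 0 1; 0.25 -0.21 0.235 0 0 0 1"

```text
clock: 2.98
position: [0.4296, 0.211, 0.1655]
ee_rot: [-0.163, 0.688, -0.164, -0.688]
contact_force: [-0.2, -0.3, 0.3]
width: 0.085
```

arm_command:
  series: "0.25 -0.21 0.235 0 0 0 1; 0 0 0 0 0 0 1; 0 0 0 0 0 0 1"

```text
clock: 3.23
position: [0.4171, 0.24, 0.1399]
ee_rot: [0.161, -0.687, 0.163, 0.689]
contact_force: [-0.2, 0.0, 0.8]
width: 0.0855
```

```bash
cat >> h.py <<'E'
def look(name):
    T=pose();a=get_image('wrist')[:,:,::-1].copy();cv2.imwrite(f'pics/{name}.png',a);np.save(f'pics/{name}.npy',T);return a,T
def disc(a,T,guess,ztop,r=.03,dark=False):
    """centre of a disc's outline: rectify the plane z=ztop (1 px = 0.5 mm) about guess and Hough the 60 mm circle"""
    c,M=cam('wrist',T);n=200;s=.0005
    pts=np.array([[-1,-1],[1,-1],[1,1],[-1,1]],float)*n*s/1
    src=np.float32([proj(c,M,[guess[0]+p[0],guess[1]+p[1],ztop]) for p in pts])
    dst=np.float32([[0,0],[2*n,0],[2*n,2*n],[0,2*n]])
    w=cv2.warpPerspective(a,cv2.getPerspectiveTransform(src,dst),(2*n,2*n),flags=cv2.INTER_CUBIC)
    g=cv2.GaussianBlur(cv2.cvtColor(w,cv2.COLOR_BGR2GRAY),(0,0),3)
    R0=int(r/s);h=cv2.HoughCircles(g,cv2.HOUGH_GRADIENT,1,15,param1=60,param2=12,minRadius=R0-2,maxRadius=R0+2)
    out=[] if h is None else [(guess[0]+(x-n)*s,guess[1]+(y-n)*s,q*s) for x,y,q in h[0][:3]]
    print('circles',np.array(out));return out,w
E
python3 - <<'E'
from h import *
a,T=look('lens1')
o,w=disc(a,T,(.4208,.2452),.02)
if o: cv2.circle(w,(int(200+(o[0][0]-.4208)/.0005),int(200+(o[0][1]-.2452)/.0005)),60,(0,0,255),1)
cv2.imwrite('pics/lens1c.png',np.hstack([w,cv2.resize(a,None,fx=.78,fy=.78)[:, :400][:400] if 0 else cv2.resize(a,(400,400))]))
plan([*(o[0][:2] if o else (.42,.245)),.004],np.radians(63.7))
E
```

```text
circles [[0.337  0.3185 0.0293]
 [0.3275 0.2269 0.0302]
 [0.4236 0.2444 0.0302]]
clock 3.28 pos [0.4188 0.2397 0.1411] tool y heading deg -116.56903501290756 j6 2.4116937442663864 w 0.0856613467326874 F [ 0.5887 -0.2738  0.3004]
 turn(units) [-0.0015 -0.0001 -0.0005] then shift(units) [ 1.371  -0.3438  1.0815]
```

View pics/lens1c.png

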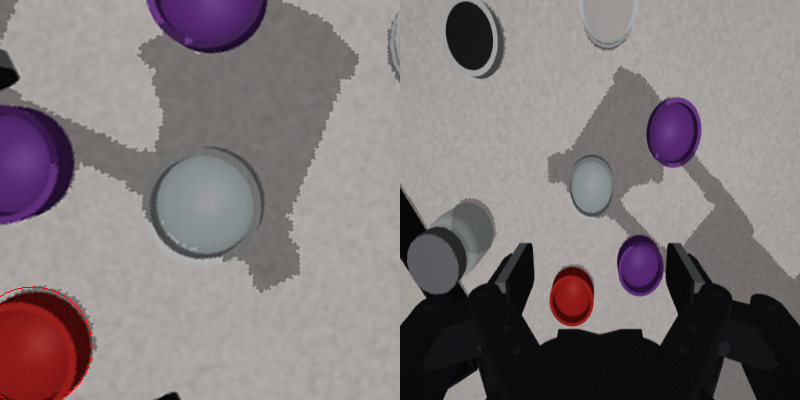

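arm_command:
  series: "0.25 -0.03 -0.01 0 0 0 1; 0.25 -0.03 -0.01 0 0 0 1; 0.25 0 0 0 0 0 1; 0.25 0 0 0 0 0 1; 0.2 0 0 0 0 0 1; 0.12 0 0 0 0 0 1; 0.05 0 0 0 0 0 1; 0 0 0 0 0 0 1; 0 0 0 0 0 0 1"

```text
clock: 4.03
position: [0.425, 0.2446, 0.0053]
ee_rot: [-0.164, 0.689, -0.163, -0.687]
contact_force: [-0.2, 0.7, -0.3]
width: 0.0857
```

```bash
python3 - <<'E'
from h import *
plan([.4236,.2444,.004],np.radians(63.7))
E
```

```text
clock 4.03 pos [0.425  0.2446 0.0053] tool y heading deg -116.6963247237841 j6 2.417599750039331 w 0.08572955920993872 F [-0.1863  0.6555 -0.3343]
 turn(units) [-0.0022 -0.0005  0.0004] then shift(units) [0.0126 0.0077 0.0119]
```

arm_command:
  series: "0.01 0 0.01 -0.002 0 0 0.4; 0 0 0 0 0 0 -0.2; 0 0 0 0 0 0 -1; 0 0 0 0 0 0 -1; 0 0 0 0 0 0 -1; 0 0 0 0 0 0 -1; 0 0 0 0 0 0 -1"
  squeeze: 40

```text
clock: 4.62
position: [0.4236, 0.2459, 0.0047]
ee_rot: [-0.161, 0.69, -0.16, -0.688]
contact_force: [0.4, -1.0, 5.4]
width: 0.058
```

arm_command:
  series: "-0.1 0 0 0 0 0 -1; -0.2 0 0 0 0 0 -1; -0.3 0 0 0 0 0 -1; -0.4 0 0 0 0 0 -1; -0.4 0 0 0 0 0 -1; -0.2 0 0 0 0 0 -1; 0 0 0 0 0 0 -1"

```text
clock: 5.2
position: [0.4257, 0.2471, 0.169]
ee_rot: [-0.163, 0.692, -0.158, -0.685]
contact_force: [0.3, 0.6, -0.5]
width: 0.058
```

```bash
python3 - <<'E'
from h import *
plan([.554,-.0134,.165],np.radians(63.7))
look('lens2')
E
```

```text
clock 5.2 pos [0.4257 0.2471 0.169 ] tool y heading deg -116.21732696691308 j6 2.4130643927313216 w 0.05801741542865544 F [ 0.3169  0.5897 -0.5315]
 turn(units) [ 0.0004 -0.0026  0.0028] then shift(units) [ 0.0399  1.7672 -2.304 ]
```

View pics/lens2.png

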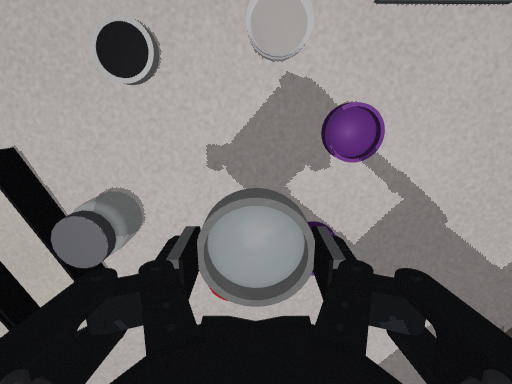

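```bash
python3 - <<'E'
from h import *
c=get_calibration('wrist');M=c['tool_from_camera']
for x in (.004,-.016):
  for z in (0,.005): print(x,z,proj(c,M,[x,0,z]), proj(c,M,[x,.03,z]),proj(c,M,[x,0,z+.03]),proj(c,M,[x,0,z-.03]))
E
```

```text
0.004 0 [255.1201 233.5816] [309.0339 233.6177] [255.0841 280.8092] [255.16   181.2768]
0.004 0.005 [255.1139 241.7846] [308.5733 241.8189] [255.0785 288.2384] [255.153  190.3813]
-0.016 0 [255.0973 250.839 ] [316.4809 250.8765] [255.0579 303.3049] [255.1416 191.9031]
-0.016 0.005 [255.0904 260.0025] [315.8856 260.0377] [255.0517 311.4943] [255.1339 202.2253]
```

arm_command:
  series: "0 0.1 -0.13 0 0 0 -1; 0 0.21 -0.27 0 0 0 -1; 0 0.21 -0.27 0 0 0 -1; 0 0.21 -0.27 0 0 0 -1; 0 0.21 -0.27 0 0 0 -1; 0 0.21 -0.27 0 0 0 -1; 0 0.21 -0.27 0 0 0 -1; 0 0.21 -0.27 0 0 0 -1; 0 0.15 -0.2 0 0 0 -1; 0 0.05 -0.09 0 0 0 -1; 0 0 0 0 0 0 -1; 0 0 0 0 0 0 -1"

```text
clock: 6.25
position: [0.5501, -0.0147, 0.1618]
ee_rot: [0.161, -0.687, 0.161, 0.69]
contact_force: [-0.2, 0.7, -1.9]
width: 0.0581
```

```bash
python3 - <<'E'
from h import *
plan([.554,-.0134,.125],np.radians(63.7))
a,T=look('bar1');c,M=cam('wrist',T)
yw=np.radians(-26.3)
for p in [(0,0,.096)]+[(.043*np.cos(np.radians(t)),.043*np.sin(np.radians(t)),.096) for t in range(0,360,15)]+[(sx*.065,sy*.065,.012) for sx in(-1,1) for sy in (-1,1)]:
    x=.554+p[0]*np.cos(yw)-p[1]*np.sin(yw);y=-.0134+p[0]*np.sin(yw)+p[1]*np.cos(yw)
    cv2.circle(a,tuple(int(round(v)) for v in proj(c,M,[x,y,p[2]])),1,(0,0,255),-1)
cv2.imwrite('pics/bar1o.png',a)
E
```

```text
clock 6.25 pos [ 0.5501 -0.0147  0.1618] tool y heading deg -116.30842615571834 j6 1.8758348376404517 w 0.05812759189002006 F [-0.2222  0.6777 -1.9134]
 turn(units) [-0.      0.0013 -0.0001] then shift(units) [ 0.3677 -0.0289 -0.0293]
```

View pics/bar1o.png

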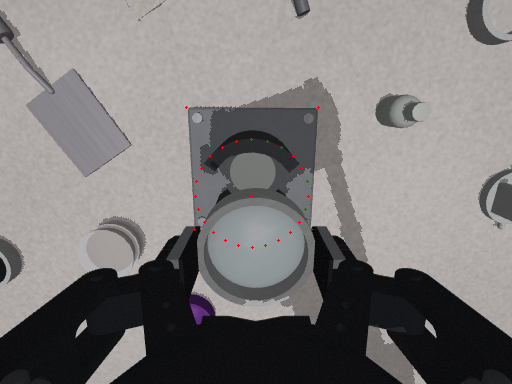

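```bash
cat >> h.py <<'E'
def avg(n=5):
    P=[];Y=[]
    for _ in range(n):
        get_image('wrist');T=pose();P.append(T[:3,3]);Y.append(T[:3,:3])
    Rm=R.from_matrix(Y);print('avg',np.mean(P,0),'std',np.std(P,0));return np.mean(P,0),Rm.mean().as_matrix()
def planavg(p,yaw,n=5):
    P,Rm=avg(n);cur=np.arctan2(Rm[1,1],Rm[0,1]);a=(yaw-cur+np.pi/2)%np.pi-np.pi/2;h=cur+a
    Rd=np.array([[0,np.cos(h),0],[0,np.sin(h),0],[-1,0,0]]);Rd[:,2]=np.cross(Rd[:,0],Rd[:,1])
    s=manip.get_state();print('clock',s['clock'],'turn',R.from_matrix(Rm.T@Rd).as_rotvec()/np.pi,'shift',Rd.T@(np.asarray(p)-P)*10,'w',s['width'],'F',s['contact_force'])
E
python3 - <<'E'
from h import *
planavg([.554,-.0134,.125],np.radians(63.7))
# inner-wall check: dark far-wall top, bore edge: brightness profile along image column through axis
E
```

```text
avg [ 0.5504 -0.0138  0.163 ] std [0.0003 0.0001 0.0003]
clock 6.55 turn [0.0008 0.0004 0.    ] shift [ 0.3801 -0.0197 -0.0303] w 0.05763662532040686 F [ 0.6901  0.1858 -0.7786]
```

arm_command:
  series: "0 -0.02 -0.03 0 0 0 -1; 0.25 0 0 0 0 0 -1; 0.25 0 0 0 0 0 -1; 0.1 0 0 0 0 0 -1; 0.1 0 0 0 0 0 -1; 0.1 0 0 0 0 0 -1; 0 0 0 0 0 0 -1; 0 0 0 0 0 0 -1"

```text
clock: 7.22
position: [0.5553, -0.0148, 0.0834]
ee_rot: [-0.161, 0.689, -0.161, -0.689]
contact_force: [-0.5, -0.2, -1.0]
width: 0.0582
```

```bash
python3 - <<'E'
from h import *
planavg([.554,-.0134,.031],np.radians(63.7))
E
```

```text
avg [ 0.5557 -0.015   0.0841] std [0.0001 0.     0.0001]
clock 7.4667 turn [ 0.0003 -0.0005  0.0001] shift [ 0.5313 -0.0063  0.0223] w 0.05798961111598264 F [-0.4128  0.0178 -1.718 ]
```

arm_command:
  series: "0.1 0 0.01 0 0 0 -1; 0.1 0 0 0 0 0 -1; 0.1 0 0 0 0 0 -1; 0.1 0 0 0 0 0 -1; 0.1 0 0 0 0 0 -1; 0.02 0 0 0 0 0 -1; 0 0 0 0 0 0 -1; 0 0 0 0 0 0 -1"

```text
clock: 8.13
position: [0.5541, -0.0144, 0.0309]
ee_rot: [0.161, -0.688, 0.161, 0.689]
contact_force: [1.9, 0.6, -2.7]
width: 0.0576
```

arm_command:
  series: "0 0 0 0 0 0 0.6; 0 0 0 0 0 0 0.7; 0 0 0 0 0 0 0.7; 0 0 0 0 0 0 0.7; 0 0 0 0 0 0 0.7"

```text
clock: 8.55
position: [0.554, -0.0144, 0.0316]
ee_rot: [-0.161, 0.689, -0.161, -0.689]
contact_force: [-0.4, -0.2, -0.1]
width: 0.0723
```

arm_command:
  series: "-0.2 0 0 0 0 0 0.7; -0.3 0 0 0 0 0 0.7; -0.35 0 0 0 0 0 0.7; -0.35 0 0 0 0 0 1; -0.35 0 0 0 0 0 1; -0.2 0 0 0 0 0 1; 0 0 0.2 0 0 0 1; 0 0 0.3 0 0 0 1; 0 0 0.2 0 0 0 1; 0 0 0 0 0 0 1"

```text
clock: 9.38
position: [0.4868, 0.0183, 0.2065]
ee_rot: [0.16, -0.687, 0.16, 0.69]
contact_force: [-1.1, -0.3, -0.4]
width: 0.0855
```

```bash
python3 - <<'E'
from h import *
plan([.5844,-.2839,.16],np.radians(63.7))
look('bar2')
E
```

```text
clock 9.38 pos [0.4868 0.0183 0.2065] tool y heading deg -116.18159675858006 j6 1.9214981232548123 w 0.08554708587589108 F [-1.0935 -0.2839 -0.4152]
 turn(units) [ 0.0007  0.0012 -0.0002] then shift(units) [ 0.465   2.2765 -2.2139]
```

arm_command:
  series: "0 0.15 -0.15 0 0 0 1; 0 0.28 -0.26 0 0 0 1; 0 0.28 -0.26 0 0 0 1; 0 0.28 -0.26 0 0 0 1; 0 0.28 -0.26 0 0 0 1; 0.1 0.28 -0.26 0 0 0 1; 0.1 0.28 -0.26 0 0 0 1; 0.15 0.25 -0.26 0 0 0 1; 0.1 0.2 -0.2 0 0 0 1; 0 0 0 0 0 0 1; 0 0 0 0 0 0 1"

```text
clock: 10.35
position: [0.5853, -0.2859, 0.1595]
ee_rot: [0.162, -0.688, 0.161, 0.689]
contact_force: [0.3, 0.2, -0.1]
width: 0.0855
```

```bash
python3 - <<'E'
from h import *
plan([.5844,-.2839,.006],np.radians(63.7))
a,T=look('sp1')
o,w=disc(a,T,(.5844,-.2839),.022)
o.sort(key=lambda q:np.hypot(q[0]-.5844,q[1]+.2839))
if o: cv2.circle(w,(int(200+(o[0][0]-.5844)/.0005),int(200+(o[0][1]+.2839)/.0005)),60,(0,0,255),1)
b=cv2.imread('pics/bar2.png');c,M=cam('wrist',np.load('pics/bar2.npy'));u,v=proj(c,M,[.554,-.0134,.06]).astype(int);print(u,v)
x0=max(0,min(u-66,512-133));y0=max(0,min(v-66,384-133));b=cv2.resize(b[y0:y0+133,x0:x0+133],(400,400),interpolation=cv2.INTER_CUBIC)
cv2.imwrite('pics/sp1c.png',np.hstack([w,b]))
if o: planavg([*o[0][:2],.006],np.radians(63.7))
E
```

```text
clock 10.35 pos [ 0.5853 -0.2859  0.1595] tool y heading deg -116.40573263828898 j6 1.4705135139085297 w 0.08549574478289511 F [ 0.315   0.2076 -0.1312]
 turn(units) [-0.0006  0.0006  0.0001] then shift(units) [ 1.5349 -0.0143  0.0166]
circles [[ 0.5926 -0.2906  0.0291]]
253 100
avg [ 0.5852 -0.2831  0.1619] std [0.     0.0003 0.0004]
clock 10.65 turn [ 0.0005 -0.0002  0.0001] shift [ 1.5586  0.0349 -0.0999] w 0.0852477723858518 F [ 0.1349  0.24   -0.7362]
```

View pics/sp1c.png

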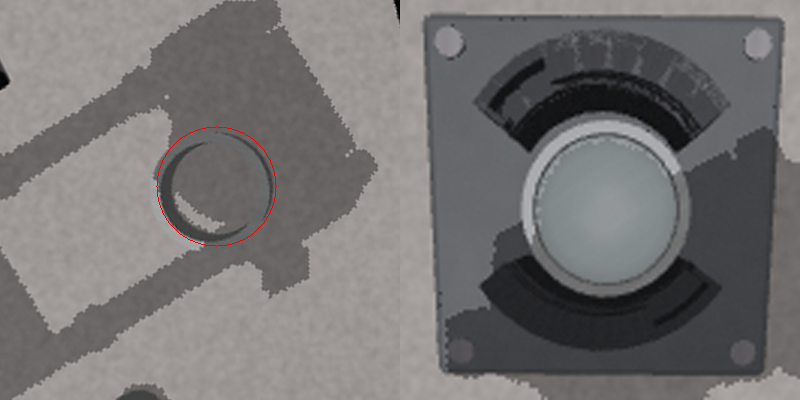

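```bash
python3 - <<'E'
from h import *
a=cv2.imread('pics/sp1.png');T=np.load('pics/sp1.npy')
b=cv2.createCLAHE(4,(8,8)).apply(cv2.cvtColor(a,cv2.COLOR_BGR2GRAY));b=cv2.cvtColor(b,cv2.COLOR_GRAY2BGR)
for r in(.03,.025):
    o,w=disc(b,T,(.59,-.288),.022,r)
o,w=disc(b,T,(.59,-.288),0.,.025)
o,w=disc(b,T,(.59,-.288),0.,.03)
w=cv2.resize(disc(b,T,(.59,-.288),.022,.03)[1][110:290,110:290],(600,600),interpolation=cv2.INTER_CUBIC)
cv2.imwrite('pics/sp1z.png',w)
E
```

```text
circles [[ 0.5887 -0.2877  0.0294]
 [ 0.6007 -0.2877  0.0307]]
circles [[ 0.5887 -0.2882  0.0252]
 [ 0.5962 -0.2907  0.0252]]
circles [[ 0.5897 -0.2892  0.0252]
 [ 0.5837 -0.2847  0.0257]]
circles [[ 0.5867 -0.2872  0.0294]]
circles [[ 0.5887 -0.2877  0.0294]
 [ 0.6007 -0.2877  0.0307]]
```

View pics/sp1z.png

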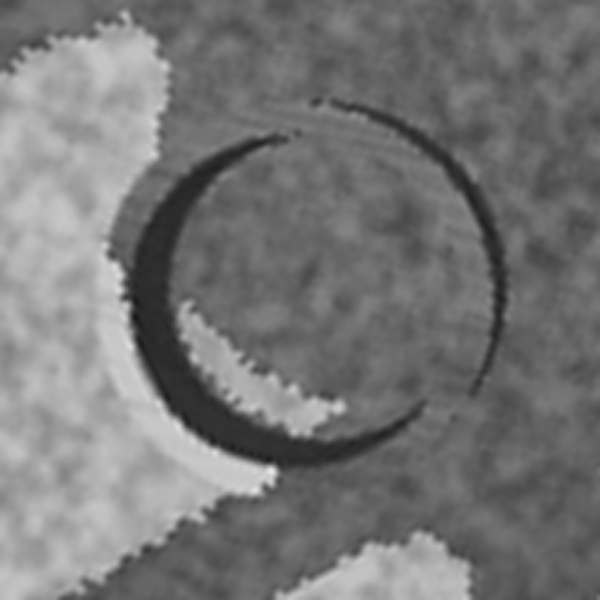

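arm_command:
  series: "0.3 0.03 -0.06 0 0 0 1; 0.3 0 0 0 0 0 1; 0.3 0 0 0 0 0 1; 0.3 0 0 0 0 0 1; 0.2 0 0 0 0 0 1; 0.13 0 0 0 0 0 1; 0.05 0 0 0 0 0 1; 0 0 0 0 0 0 0.4; 0 0 0 0 0 0 -0.2; 0 0 0 0 0 0 -1; 0 0 0 0 0 0 -1; 0 0 0 0 0 0 -1"

```text
clock: 11.65
position: [0.5903, -0.2897, 0.0052]
ee_rot: [-0.16, 0.69, -0.161, -0.687]
contact_force: [-0.1, 0.4, 4.6]
width: 0.0582
```

arm_command:
  series: "0 0 0 0 0 0 -1; 0 0 0 0 0 0 -1; -0.1 0 0 0 0 0 -1; -0.2 0 0 0 0 0 -1; -0.3 0 0 0 0 0 -1; -0.4 0 0 0 0 0 -1; -0.4 0 0 0 0 0 -1; -0.2 0 0 0 0 0 -1; 0 0 0 0 0 0 -1"

```text
clock: 12.4
position: [0.592, -0.2912, 0.1705]
ee_rot: [-0.159, 0.693, -0.162, -0.684]
contact_force: [0.3, -0.2, -0.0]
width: 0.0584
```

```bash
python3 - <<'E'
from h import *
planavg([.554,-.0134,.165],np.radians(63.7),4)
a,T=look('sp2')
c=get_calibration('wrist');M=c['tool_from_camera']
# held-disc outline rectified on tool plane x=-.018
n=120;s=.0005
src=np.float32([proj(c,M,[-.018,y*n*s,z*n*s]) for y,z in((-1,-1),(1,-1),(1,1),(-1,1))])
w=cv2.warpPerspective(a,cv2.getPerspectiveTransform(src,np.float32([[0,0],[240,0],[240,240],[0,240]])),(240,240))
g=cv2.GaussianBlur(cv2.cvtColor(w,cv2.COLOR_BGR2GRAY),(0,0),2)
for r in(50,60):
  h=cv2.HoughCircles(g,cv2.HOUGH_GRADIENT,1,10,param1=60,param2=10,minRadius=r-2,maxRadius=r+2)
  print(r,None if h is None else (h[0][:3]-[120,120,0])*.5)
E
```

```text
avg [ 0.589  -0.2893  0.164 ] std [0.001  0.0006 0.0021]
clock 12.6 turn [ 0.0002 -0.0003 -0.0001] shift [-0.0096 -2.3181  1.5357] w 0.058509640045289184 F [-0.9355  0.2615 -1.3691]
50 [[  0.25   0.25  24.6 ]
 [  0.25  -9.25  25.15]
 [  1.75 -14.25  25.15]]
60 [[-0.25  0.25 29.6 ]
 [-2.25 -5.25 29.6 ]
 [-5.25 -0.25 29.6 ]]
```

arm_command:
  series: "0 -0.14 0.09 0 0 0 -1; 0 -0.28 0.18 0 0 0 -1; 0 -0.28 0.19 0 0 0 -1; 0 -0.28 0.19 0 0 0 -1; 0 -0.28 0.19 0 0 0 -1; 0 -0.28 0.18 0 0 0 -1; 0 -0.28 0.18 0 0 0 -1; 0 -0.28 0.18 0 0 0 -1; 0 -0.15 0.1 0 0 0 -1; 0 -0.07 0.05 0 0 0 -1; 0.2 0 0 0 0 0 -1; 0.1 0 0 0 0 0 -1"

```text
clock: 13.65
position: [0.5533, -0.0127, 0.1316]
ee_rot: [0.16, -0.688, 0.16, 0.69]
contact_force: [-0.1, 0.4, -0.8]
width: 0.0585
```

arm_command:
  series: "0 0 0 0 0 0 -1; 0 0 0 0 0 0 -1"

```text
clock: 13.82
position: [0.5537, -0.014, 0.1321]
ee_rot: [0.161, -0.688, 0.161, 0.69]
contact_force: [0.3, -0.3, -0.8]
width: 0.0584
```

```bash
python3 - <<'E'
from h import *
planavg([.554,-.0134,.11],np.radians(63.7),4)
E
```

```text
avg [ 0.5549 -0.0142  0.1335] std [0.0002 0.0001 0.0004]
clock 14.0167 turn [-0.0001 -0.0001 -0.    ] shift [ 0.2349 -0.003   0.0118] w 0.058366826305459155 F [-0.4079  0.3122 -1.1595]
```

arm_command:
  series: "0.15 0 0.005 0 0 0 -1; 0.15 0 0 0 0 0 -1; 0.1 0 0 0 0 0 -1; 0.1 0 0 0 0 0 -1; 0.1 0 0 0 0 0 -1; 0.1 0 0 0 0 0 -1; 0.1 0 0 0 0 0 -1; 0.08 0 0 0 0 0 -1; 0.04 0 0 0 0 0 -1; 0 0 0 0 0 0 -1; 0 0 0 0 0 0 -1"

```text
clock: 14.93
position: [0.5542, -0.0133, 0.0412]
ee_rot: [0.161, -0.689, 0.161, 0.689]
contact_force: [-0.4, 1.1, -0.4]
width: 0.0582
```

Free of contact; release, rise, and go to the filter.

arm_command:
  series: "0.02 0 0 0 0 0 -1; 0 0 0 0 0 0 0.6; 0 0 0 0 0 0 0.7; 0 0 0 0 0 0 0.7; 0 0 0 0 0 0 0.7; -0.2 0 0 0 0 0 0.7; -0.3 0 0 0 0 0 0.7; -0.35 0 0 0 0 0 0.7; -0.35 0 0 0 0 0 1; -0.35 0 0 0 0 0 1"

```text
clock: 15.77
position: [0.5537, -0.0132, 0.196]
ee_rot: [-0.161, 0.689, -0.161, -0.689]
contact_force: [1.5, -0.9, -0.4]
width: 0.0853
```

```bash
python3 - <<'E'
from h import *
plan([.5916,.3049,.16],np.radians(63.7))
E
```

```text
clock 15.77 pos [ 0.5537 -0.0132  0.196 ] tool y heading deg -116.25366012588701 j6 1.8795796423142204 w 0.08525986381323497 F [ 1.528  -0.8856 -0.4291]
 turn(units) [ 0.0003 -0.     -0.    ] then shift(units) [ 0.3603 -3.0197  1.07  ]
```

arm_command:
  series: "0 0 0.3 0 0 0 1; 0 -0.1 0.3 0 0 0 1; 0 -0.1 0.1 0 0 0 1; 0 0 0 0 0 0 1"

```text
clock: 16.1
position: [0.4981, 0.0377, 0.195]
ee_rot: [0.16, -0.689, 0.159, 0.689]
contact_force: [1.2, -0.2, 0.5]
width: 0.0855
```

```bash
python3 - <<'E'
from h import *
look('bar3')
E
```

arm_command:
  series: "0 -0.2 0.03 0 0 0 1; 0 -0.36 0.05 0 0 0 1; 0 -0.36 0.05 0 0 0 1; 0 -0.36 0.05 0 0 0 1; 0 -0.36 0.05 0 0 0 1; 0.1 -0.36 0.05 0 0 0 1; 0.1 -0.36 0.05 0 0 0 1; 0.1 -0.3 0.04 0 0 0 1; 0.06 -0.15 0 0 0 0 1; 0 0 0 0 0 0 1; 0 0 0 0 0 0 1"

```text
clock: 17.07
position: [0.5917, 0.3033, 0.1571]
ee_rot: [0.16, -0.688, 0.161, 0.689]
contact_force: [-0.7, -0.5, 0.5]
width: 0.0852
```

```bash
python3 - <<'E'
from h import *
a,T=look('fi1');c,M=cam('wrist',T)
b=cv2.createCLAHE(4,(8,8)).apply(cv2.cvtColor(a,cv2.COLOR_BGR2GRAY));b=cv2.cvtColor(b,cv2.COLOR_GRAY2BGR)
o,w=disc(a,T,(.5916,.3049),.018); o2,w2=disc(b,T,(.5916,.3049),.018)
m=(cv2.cvtColor(w,cv2.COLOR_BGR2GRAY)<45).astype(np.uint8)
cs,_=cv2.findContours(m,0,2)
for k in cs:
    if cv2.contourArea(k)>3000:
        (x,y),r=cv2.minEnclosingCircle(k);print('pane',.5916+(x-200)*.0005,.3049+(y-200)*.0005,r*.0005,cv2.contourArea(k))
u,v=proj(*cam('wrist',np.load('pics/bar3.npy')),[.554,-.0134,.06]).astype(int)
q=cv2.imread('pics/bar3.png');x0=max(0,min(u-66,512-133));y0=max(0,min(v-66,384-133));q=cv2.resize(q[y0:y0+133,x0:x0+133],(400,400),interpolation=cv2.INTER_CUBIC)
cv2.imwrite('pics/fi1c.png',np.hstack([w,q]))
planavg([.5916,.3049,.004],np.radians(63.7),3)
E
```

```text
circles [[0.5954 0.3031 0.0302]]
circles [[0.5924 0.3081 0.0296]]
pane 0.5923617645263672 0.3078607849121094 0.024645187377929687 7369.5
avg [0.5915 0.3023 0.1588] std [0.     0.     0.0002]
clock 17.2667 turn [-0.0002 -0.0002 -0.0002] shift [ 1.5484 -0.0235  0.0107] w 0.08517424104832813 F [ 0.594  -0.2581  1.139 ]
```

View pics/fi1c.png

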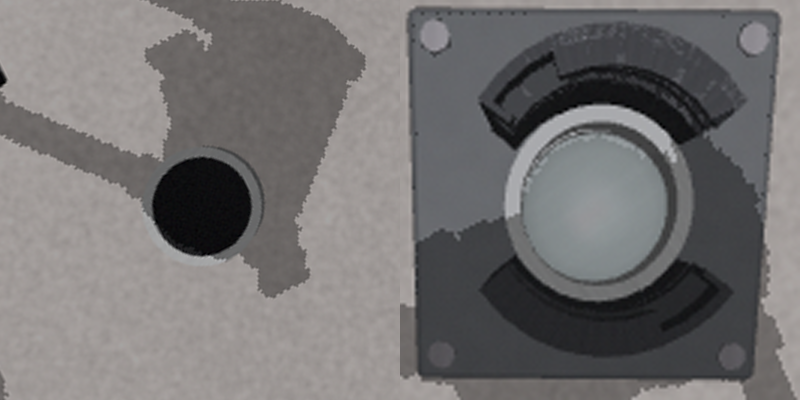

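arm_command:
  series: "0.3 -0.05 0.02 0 0 0 1; 0.3 0 0 0 0 0 1; 0.3 0 0 0 0 0 1; 0.3 0 0 0 0 0 1; 0.2 0 0 0 0 0 1; 0.12 0 0 0 0 0 1; 0.05 0 0 0 0 0 1; 0 0 0 0 0 0 0.4; 0 0 0 0 0 0 -0.2; 0 0 0 0 0 0 -1; 0 0 0 0 0 0 -1; 0 0 0 0 0 0 -1"

```text
clock: 18.27
position: [0.5932, 0.3098, 0.0035]
ee_rot: [-0.161, 0.69, -0.16, -0.687]
contact_force: [-0.0, 0.3, 6.6]
width: 0.0581
```

arm_command:
  series: "0 0 0 0 0 0 -1; 0 0 0 0 0 0 -1; -0.1 0 0 0 0 0 -1; -0.2 0 0 0 0 0 -1; -0.3 0 0 0 0 0 -1; -0.4 0 0 0 0 0 -1; -0.4 0 0 0 0 0 -1; -0.2 0 0 0 0 0 -1; 0 0 0 0 0 0 -1; 0 0 0 0 0 0 -1"

```text
clock: 19.1
position: [0.5922, 0.3098, 0.1634]
ee_rot: [-0.161, 0.69, -0.16, -0.688]
contact_force: [0.1, 0.3, -2.0]
width: 0.0578
```

```bash
python3 - <<'E'
from h import *
planavg([.554,-.0134,.165],np.radians(63.7),3)
a,T=look('fi2')
c=get_calibration('wrist');M=c['tool_from_camera']
n=120;s=.0005
src=np.float32([proj(c,M,[-.016,y*n*s,z*n*s]) for y,z in((-1,-1),(1,-1),(1,1),(-1,1))])
w=cv2.warpPerspective(a,cv2.getPerspectiveTransform(src,np.float32([[0,0],[240,0],[240,240],[0,240]])),(240,240))
cs,_=cv2.findContours((cv2.cvtColor(w,cv2.COLOR_BGR2GRAY)<45).astype(np.uint8),0,2)
for k in cs:
    if cv2.contourArea(k)>1500: print(cv2.minEnclosingCircle(k),cv2.contourArea(k),cv2.fitEllipse(k))
g=cv2.GaussianBlur(cv2.cvtColor(w,cv2.COLOR_BGR2GRAY),(0,0),2)
for r in(50,60):
  h=cv2.HoughCircles(g,cv2.HOUGH_GRADIENT,1,10,param1=60,param2=10,minRadius=r-3,maxRadius=r+3)
  print(r,None if h is None else (h[0][:3]-[120,120,0])*.5)
E
```

```text
avg [0.5906 0.309  0.1602] std [0.0003 0.0002 0.0008]
clock 19.25 turn [ 0.0003  0.0005 -0.0006] shift [-0.0482  3.0527 -1.1005] w 0.05774734648624496 F [-0.0543  1.0743 -0.2501]
((119.5, 180.5), 133.05084228515625) 18030.5 ((115.47057342529297, 150.5175018310547), (137.99317932128906, 202.16091918945312), 81.29517364501953)
((120.2051773071289, 117.00154876708984), 48.477115631103516) 7187.0 ((120.36756134033203, 117.05030822753906), (95.556396484375, 95.86811828613281), 169.84979248046875)
50 [[ 0.25 -1.75 24.15]
 [ 0.25 -8.75 26.2 ]
 [ 3.75  2.25 24.55]]
60 [[-0.25 -1.25 29.55]
 [ 1.75 -6.25 29.  ]
 [-3.25 -5.75 29.55]]
```

arm_command:
  series: "0 0.17 -0.06 0 0 0 -1; 0 0.33 -0.12 0 0 0 -1; 0 0.33 -0.12 0 0 0 -1; 0 0.33 -0.12 0 0 0 -1; 0 0.33 -0.12 0 0 0 -1; 0 0.33 -0.12 0 0 0 -1; 0 0.33 -0.12 0 0 0 -1; 0 0.33 -0.12 0 0 0 -1; 0 0.33 -0.12 0 0 0 -1; 0 0.17 -0.06 0 0 0 -1; 0.1 0.07 -0.01 0 0 0 -1; 0.1 0 0 0 0 0 -1"

```text
clock: 20.3
position: [0.5536, -0.0142, 0.1402]
ee_rot: [0.161, -0.688, 0.162, 0.689]
contact_force: [-0.5, 1.2, -1.8]
width: 0.0575
```

arm_command:
  series: "0.1 0 0 0 0 0 -1; 0 0 0 0 0 0 -1; 0 0 0 0 0 0 -1"

```text
clock: 20.55
position: [0.5536, -0.0109, 0.1296]
ee_rot: [0.16, -0.688, 0.16, 0.69]
contact_force: [0.4, 1.0, -0.0]
width: 0.0576
```

```bash
python3 - <<'E'
from h import *
planavg([.5535,-.0132,.06],np.radians(63.7),4)
E
```

```text
avg [ 0.5548 -0.0113  0.1311] std [0.0003 0.0002 0.0004]
clock 20.75 turn [0.0008 0.     0.    ] shift [0.7115 0.0229 0.0029] w 0.05795206573322875 F [-0.7637 -0.4511 -1.657 ]
```

arm_command:
  series: "0.1 0.02 0.005 0 0 0 -1; 0.1 0 0 0 0 0 -1; 0.1 0 0 0 0 0 -1; 0.1 0 0 0 0 0 -1; 0.1 0 0 0 0 0 -1; 0.1 0 0 0 0 0 -1; 0.08 0 0 0 0 0 -1; 0.04 0 0 0 0 0 -1; 0 0 0 0 0 0 -1; 0 0 0 0 0 0 -1"

```text
clock: 21.58
position: [0.5534, -0.014, 0.0592]
ee_rot: [-0.161, 0.689, -0.161, -0.689]
contact_force: [0.2, 0.4, -1.2]
width: 0.0576
```

arm_command:
  series: "0 0 0 0 0 0 0.6; 0 0 0 0 0 0 0.7; 0 0 0 0 0 0 0.7; 0 0 0 0 0 0 0.7; -0.2 0 0 0 0 0 0.7; -0.3 0 0 0 0 0 0.7; -0.35 0 0 0 0 0 1; -0.35 0 0 0 0 0 1; -0.2 0 0.2 0 0 0 1; 0 0.1 0.3 0 0 0 1; 0 0.1 0.2 0 0 0 1; 0 0 0 0 0 0 1"

```text
clock: 22.58
position: [0.4767, -0.0002, 0.1999]
ee_rot: [0.16, -0.688, 0.161, 0.69]
contact_force: [-0.7, 0.6, -0.9]
width: 0.0856
```

```bash
python3 - <<'E'
from h import *
look('bar4')
plan([.4037,-.2532,.2],np.radians(61))
E
```

```text
clock 22.63 pos [ 0.4795 -0.0006  0.2   ] tool y heading deg -116.24640665165029 j6 1.8825391146965058 w 0.08548423232925882 F [ 0.487  -1.1381 -0.267 ]
 turn(units) [ 0.0153 -0.0001 -0.    ] then shift(units) [-0.0005  2.5765 -0.562 ]
```

arm_command:
  series: "0 0 0 0.015 0 0 1; 0 0.2 -0.04 0 0 0 1; 0 0.34 -0.07 0 0 0 1; 0 0.34 -0.07 0 0 0 1; 0 0.34 -0.07 0 0 0 1; 0 0.34 -0.07 0 0 0 1; 0 0.34 -0.08 0 0 0 1; 0 0.34 -0.08 0 0 0 1; 0 0.2 -0.05 0 0 0 1; 0 0.13 -0.03 0 0 0 1; 0 0 0 0 0 0 1; 0 0 0 0 0 0 1"

```text
clock: 23.63
position: [0.4066, -0.2537, 0.1991]
ee_rot: [-0.178, 0.685, -0.177, -0.684]
contact_force: [0.1, -0.6, 0.1]
width: 0.0854
```

```bash
python3 - <<'E'
from h import *
plan([.4037,-.2532,.2],np.radians(61))
a,T=look('ri1');c,M=cam('wrist',T)
o,w=disc(a,T,(.4037,-.2532),.012)
o2,w2=disc(a,T,(.4037,-.2532),.061)
u,v=proj(*cam('wrist',np.load('pics/bar4.npy')),[.554,-.0134,.06]).astype(int)
q=cv2.imread('pics/bar4.png');x0=max(0,min(u-66,512-133));y0=max(0,min(v-66,384-133));q=cv2.resize(q[y0:y0+133,x0:x0+133],(300,300),interpolation=cv2.INTER_CUBIC)
u,v=proj(c,M,[.4037,-.2532,.03]).astype(int);print(u,v)
x0,y0=u-50,v-60;np.save('off.npy',[x0,y0]);r=cv2.resize(a[y0:y0+120,x0:x0+100],(500,600),interpolation=cv2.INTER_CUBIC);print(x0,y0)
q=np.vstack([q,np.zeros((300,300,3),np.uint8)]);q[300:]=cv2.resize(w,(300,300))
cv2.imwrite('pics/ri1c.png',np.hstack([r,q]))
E
```

```text
clock 23.63 pos [ 0.4066 -0.2537  0.1991] tool y heading deg -119.06588079598087 j6 1.374348444888527 w 0.08538582889398731 F [ 0.1378 -0.5518  0.0705]
 turn(units) [-0.0004 -0.0001  0.0002] then shift(units) [-0.0091  0.0097  0.0282]
circles []
circles []
256 173
206 113
```

View pics/ri1c.png

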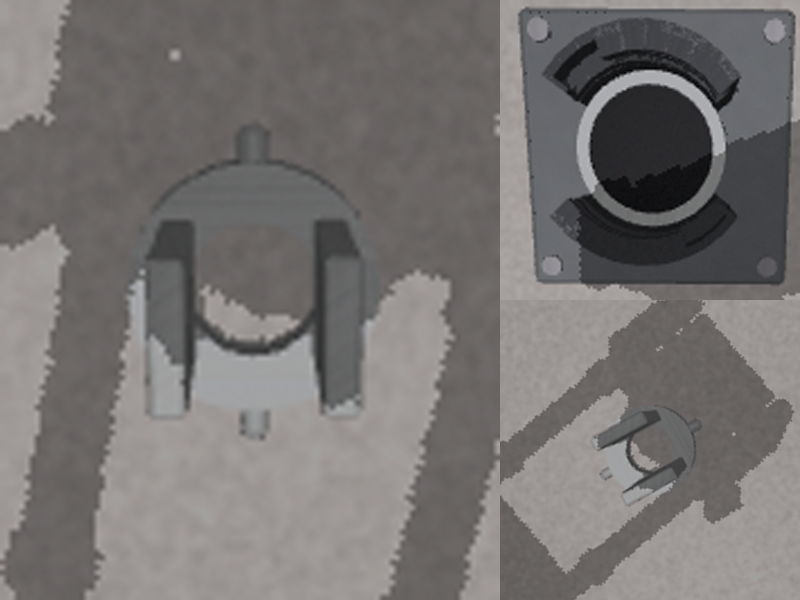

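```bash
python3 - <<'E'
from h import *
T=np.load('pics/ri1.npy');c,M=cam('wrist',T)
z=lambda u,v:(206+u/5,113+v/5)
pa=ray(c,M,z(253,125),.008);pb=ray(c,M,z(256,437),.008);print('pins',pa,pb,(pa+pb)/2,np.hypot(*(pa-pb)[:2]),np.degrees(np.arctan2(*(pa-pb)[1::-1])))
W=[ray(c,M,z(u,v),.061) for u,v in((146,258),(148,418),(361,414),(364,258))];print('wings',np.array(W),np.mean(W,0))
for i,j in((1,0),(2,3),(2,1),(3,0)): d=W[j]-W[i];print(np.hypot(*d[:2]),np.degrees(np.arctan2(d[1],d[0])))
planavg([*((pa+pb)/2)[:2],.028],np.radians(61),3)
planavg([*np.mean(W,0)[:2],.028],np.radians(61),1)
E
```

```text
pins [ 0.4361 -0.2718  0.008 ] [ 0.3693 -0.2358  0.008 ] [ 0.4027 -0.2538  0.008 ] 0.07585664501423943 -28.388530839001085
wings [[ 0.428  -0.2428  0.061 ]
 [ 0.3989 -0.2264  0.061 ]
 [ 0.3784 -0.2651  0.061 ]
 [ 0.4069 -0.2808  0.061 ]] [ 0.4031 -0.2538  0.061 ]
0.03341149356448964 -29.398399556529878
0.032551200883519114 -28.82932832997548
0.04383695195431879 62.11566603196118
0.043499358141860615 60.99198084696936
avg [ 0.4066 -0.2521  0.1992] std [0.     0.0002 0.    ]
clock 23.8333 turn [0.0005 0.     0.0002] shift [1.7121 0.0336 0.026 ] w 0.08508713588527245 F [-0.2179 -0.2492  0.8172]
avg [ 0.4066 -0.252   0.1993] std [0. 0. 0.]
clock 23.8833 turn [ 0.0007 -0.      0.0001] shift [1.7133 0.0325 0.0218] w 0.0856263531408241 F [ 0.505  -0.8279  0.6179]
```

arm_command:
  series: "0.3 0.025 0.024 0 0 0 1; 0.3 0 0 0 0 0 1; 0.3 0 0 0 0 0 1; 0.3 0 0 0 0 0 1; 0.25 0 0 0 0 0 1; 0.17 0 0 0 0 0 1; 0.07 0 0 0 0 0 0.6; 0 0 0 0 0 0 0; 0 0 0 0 0 0 -0.5; 0 0 0 0 0 0 -1; 0 0 0 0 0 0 -1; 0 0 0 0 0 0 -1"
  squeeze: 60

```text
clock: 24.88
position: [0.4038, -0.2546, 0.0315]
ee_rot: [-0.176, 0.686, -0.177, -0.684]
contact_force: [1.1, -0.1, 2.8]
width: 0.0434
```

arm_command:
  series: "0 0 0 0 0 0 -1; 0 0 0 0 0 0 -1; 0 0 0 0 0 0 -1"

```text
clock: 25.13
position: [0.4038, -0.2546, 0.0315]
ee_rot: [-0.176, 0.686, -0.177, -0.684]
contact_force: [0.7, 0.5, 6.8]
width: 0.0432
```

```bash
python3 - <<'E'
from h import *
planavg([.4031,-.2538,.03],np.radians(61.2),4)
E
```

```text
avg [ 0.4038 -0.2546  0.0315] std [0. 0. 0.]
clock 25.3333 turn [-0.0009 -0.0009 -0.0001] shift [ 0.0153 -0.0034  0.01  ] w 0.04324769264419255 F [0.8766 1.5893 6.7276]
```

arm_command:
  series: "-0.1 0 0 0 0 0 -1; -0.25 0 0 0 0 0 -1; -0.35 0 0 0 0 0 -1; -0.35 0 0 -0.0375 0 0 -1; -0.2 0 0 -0.0375 0 0 -1; 0 0 0 -0.0375 0 0 -1; 0 0 0 -0.0375 0 0 -1; 0 0 0 -0.0375 0 0 -1; 0 0 0 -0.0375 0 0 -1; 0 0 0 0 0 0 -1; 0 0 0 0 0 0 -1"

```text
clock: 26.25
position: [0.4024, -0.2537, 0.1551]
ee_rot: [-0.07, -0.703, -0.07, 0.704]
contact_force: [-0.2, 0.1, -2.0]
width: 0.0434
```

```bash
python3 - <<'E'
from h import *
planavg([.554,-.0134,.155],np.radians(-78.3),4)
a,T=look('ri2')
c=get_calibration('wrist');M=c['tool_from_camera']
n=120;s=.0005
# wing tops lie 61-31.5 mm behind the TCP; pins at -6
for x,nm in((-.03,'top'),(.0235,'pin')):
    src=np.float32([proj(c,M,[x,y*n*s,z*n*s]) for y,z in((-1,-1),(1,-1),(1,1),(-1,1))])
    w=cv2.warpPerspective(a,cv2.getPerspectiveTransform(src,np.float32([[0,0],[240,0],[240,240],[0,240]])),(240,240))
    cv2.line(w,(120,0),(120,240),(0,0,255),1);cv2.line(w,(0,120),(240,120),(0,0,255),1)
    for d in(-34,34) if x<0 else(-77,77): cv2.line(w,(0,120+d),(240,120+d),(0,255,0),1)
    cv2.imwrite(f'pics/ri2{nm}.png',cv2.resize(w,(400,400)))
cv2.imwrite('pics/ri2c.png',np.hstack([cv2.imread('pics/ri2top.png'),cv2.imread('pics/ri2pin.png')]))
E
```

```text
avg [ 0.4027 -0.2538  0.1552] std [0.0001 0.     0.    ]
clock 26.45 turn [-0.0015  0.0001  0.0001] shift [ 0.0016 -2.0476 -1.9694] w 0.042981146632212204 F [ 0.5498  0.3954 -2.3102]
```

View pics/ri2c.png

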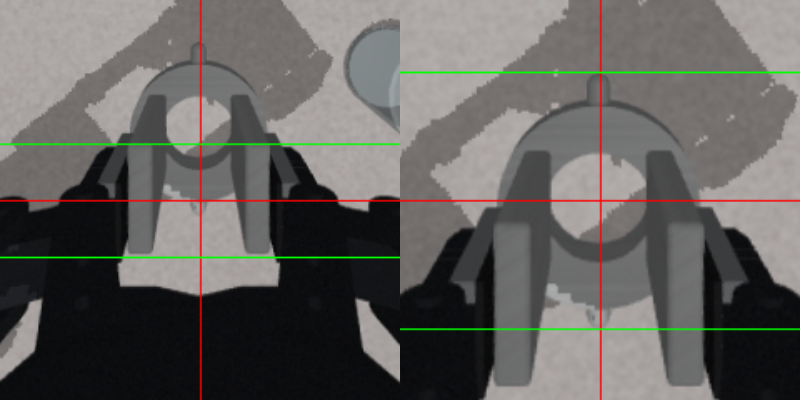

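arm_command:
  series: "0 -0.12 -0.12 -0.0015 0 0 -1; 0 -0.25 -0.24 0 0 0 -1; 0 -0.25 -0.24 0 0 0 -1; 0 -0.25 -0.24 0 0 0 -1; 0 -0.25 -0.24 0 0 0 -1; 0 -0.25 -0.24 0 0 0 -1; 0 -0.25 -0.24 0 0 0 -1; 0 -0.25 -0.24 0 0 0 -1; 0 -0.12 -0.12 0 0 0 -1; 0 -0.06 -0.05 0 0 0 -1; 0 0 0 0 0 0 -1; 0 0 0 0 0 0 -1"

```text
clock: 27.5
position: [0.5531, -0.0135, 0.155]
ee_rot: [-0.073, -0.703, -0.073, 0.704]
contact_force: [-0.3, -0.3, -1.5]
width: 0.0428
```

```bash
python3 - <<'E'
from h import *
planavg([.554,-.0138,.11],np.radians(-78.3),5)
E
```

```text
avg [ 0.553  -0.0141  0.1552] std [0.0001 0.0001 0.0001]
clock 27.75 turn [ 0.0002  0.0003 -0.0001] shift [ 0.4523 -0.0014 -0.0105] w 0.042847441519310345 F [ 0.2087 -0.7772 -2.2587]
```

arm_command:
  series: "0.1 0 -0.01 0 0 0 -1; 0.1 0 0 0 0 0 -1; 0.1 0 0 0 0 0 -1; 0.05 0 0 0 0 0 -1; 0.03 0 0 0 0 0 -1; 0.03 0 0 0 0 0 -1; 0.02 0 0 0 0 0 -1; 0 0 0 0 0 0 -1; 0 0 0 0 0 0 -1"

```text
clock: 28.5
position: [0.555, -0.0128, 0.1124]
ee_rot: [0.073, 0.704, 0.073, -0.703]
contact_force: [-0.7, 0.2, -2.3]
width: 0.0434
```

```bash
python3 - <<'E'
from h import *
planavg([.554,-.0138,.109],np.radians(-78.3),4)
E
```

```text
avg [ 0.555  -0.0128  0.1126] std [0. 0. 0.]
clock 28.7 turn [ 0.0007 -0.0002 -0.0001] shift [0.0365 0.0078 0.0122] w 0.04318784996275563 F [ 0.0397  0.6613 -1.1085]
```

arm_command:
  series: "0.02 0 0 0 0 0 -1; 0.01 0 0 0 0 0 -1; 0.01 0 0 0 0 0 -1; 0 0 0 0 0 0 -1; 0 0 0 0 0 0 -1"

```text
clock: 29.12
position: [0.5548, -0.0128, 0.1088]
ee_rot: [0.073, 0.703, 0.073, -0.703]
contact_force: [-1.3, 0.2, 3.0]
width: 0.0433
```

arm_command:
  series: "0.01 0 0 0 0 0 -1; 0.01 0 0 0 0 0 -1; 0 0 0 0 0 0 -1; 0 0 0 0 0 0 -1"

```text
clock: 29.45
position: [0.5549, -0.0128, 0.1085]
ee_rot: [0.073, 0.704, 0.073, -0.703]
contact_force: [-4.5, 0.9, 13.9]
width: 0.0432
```

arm_command:
  series: "-0.018 0 0 0 0 0 -1; 0 0 0 0.0194 0 0 -1; 0 0 0 0.0194 0 0 -1; 0 0 0 0.0194 0 0 -1; 0 0 0 0.0194 0 0 -1; 0 0 0 0.0194 0 0 -1; 0.002 0 0 0.0194 0 0 -1; 0 0 0 0 0 0 -1"
  squeeze: 80

```text
clock: 30.12
position: [0.5557, -0.0128, 0.1083]
ee_rot: [-0.057, 0.706, -0.057, -0.704]
contact_force: [-0.3, 0.3, 1.8]
width: 0.043
```

```bash
cat >> h.py <<'E'
def ang():
    get_image('wrist');s=manip.get_state();T=pose(s);h=np.degrees(np.arctan2(T[1,1],T[0,1]))
    print('clock',s['clock'],'pin angle',(h-90+26.3+90)%180-90,'pos',T[:3,3],'F',s['contact_force'],'M',s['moment'],'w',s['width'],'j6',s['qpos'][5],'tilt',T[2,:])
E
python3 -c "
from h import *
ang()"
```

```text
clock 30.1667 pin angle 17.24114434965955 pos [ 0.5557 -0.0129  0.1083] F [ 0.7566 -0.3332  2.8845] M [ 0.0513 -0.1942 -0.0496] w 0.0426869586627337 j6 1.5806808439526994 tilt [-1.      0.0002 -0.0022  0.1083]
```

arm_command:
  series: "0.0045 0 0 0.0194 0 0 -1; 0.0045 0 0 0.0194 0 0 -1; 0.0045 0 0 0.0194 0 0 -1; 0.0045 0 0 0.0194 0 0 -1; 0.0045 0 0 0.0194 0 0 -1; 0.0045 0 0 0.0194 0 0 -1; 0 0 0 0 0 0 -1"

```text
clock: 30.75
position: [0.5549, -0.0131, 0.105]
ee_rot: [-0.183, 0.683, -0.184, -0.683]
contact_force: [0.5, -0.7, 0.3]
width: 0.0428
```

```bash
python3 -c "
from h import *
ang()"
```

```text
clock 30.8 pin angle -3.6500936988807666 pos [ 0.5549 -0.0131  0.105 ] F [-0.3657 -1.0488 -0.5225] M [-0.0859 -0.103  -0.1151] w 0.042727664487787274 j6 1.9453665345206375 tilt [-1.      0.0006 -0.0005  0.105 ]
```

arm_command:
  series: "0.0045 0 0 0.0194 0 0 -1; 0.0045 0 0 0.0194 0 0 -1; 0.0045 0 0 0.0194 0 0 -1; 0.0045 0 0 0.0194 0 0 -1; 0.0045 0 0 0.0194 0 0 -1; 0.0045 0 0 0.0194 0 0 -1; 0 0 0 0 0 0 -1"

```text
clock: 31.38
position: [0.5558, -0.0134, 0.1036]
ee_rot: [-0.304, 0.639, -0.304, -0.637]
contact_force: [-0.1, -0.3, 5.9]
width: 0.0428
```

```bash
python3 -c "
from h import *
ang()"
```

```text
clock 31.4333 pin angle -24.60094212828986 pos [ 0.5558 -0.0134  0.1036] F [ 0.1737 -0.5045  6.4751] M [-0.1945  0.051  -0.0238] w 0.042830092622854365 j6 2.311082903741464 tilt [-1.     -0.001  -0.0026  0.1036]
```

arm_command:
  series: "0 0 0 0.0186 0 0 -1; 0 0 0 0.0186 0 0 -1; 0 0 0 0.0186 0 0 -1; 0 0 0 0.0186 0 0 -1; 0 0 0 0 0 0 -1; 0 0 0 0 0 0 -1"
  squeeze: 110

```text
clock: 31.93
position: [0.5563, -0.0136, 0.1036]
ee_rot: [-0.376, 0.6, -0.376, -0.597]
contact_force: [1.1, -1.5, 5.6]
width: 0.0421
```

```bash
python3 -c "
from h import *
ang()"
```

```text
clock 31.9833 pin angle -37.9760320977193 pos [ 0.5563 -0.0136  0.1036] F [ 2.0595 -1.0969  5.5939] M [-0.378  -0.0596 -0.1016] w 0.042529497485797305 j6 2.544453385769478 tilt [-1.     -0.0024 -0.0029  0.1036]
```

arm_command:
  series: "0 0 0 0.009 0 0 -1; 0 0 0 0.009 0 0 -1; 0 0 0 0 0 0 -1; 0 0 0 0 0 0 -1"

```text
clock: 32.32
position: [0.5562, -0.0136, 0.1035]
ee_rot: [-0.392, 0.59, -0.392, -0.587]
contact_force: [2.3, -0.4, 5.3]
width: 0.0424
```

```bash
python3 - <<'E'
from h import *
ang();ang();a,T=look('t1')
E
```

```text
clock 32.3667 pin angle -41.02268771801488 pos [ 0.5563 -0.0136  0.1035] F [ 2.3724 -1.1877  4.3603] M [-0.2844 -0.0038  0.7611] w 0.04221438628602235 j6 2.598572826016137 tilt [-1.     -0.0021 -0.0034  0.1035]
clock 32.4167 pin angle -41.02793464998206 pos [ 0.5563 -0.0136  0.1035] F [ 2.2871 -1.2693  5.4434] M [-0.3126 -0.0432  0.7874] w 0.04240898921274852 j6 2.5985848812593346 tilt [-1.     -0.0021 -0.0033  0.1035]
```

arm_command:
  series: "0 0 0 0.006 0 0 -1; 0 0 0 0.006 0 0 -1; 0 0 0 0 0 0 -1; 0 0 0 0 0 0 -1"

```text
clock: 32.8
position: [0.5562, -0.0137, 0.1035]
ee_rot: [-0.402, 0.583, -0.402, -0.58]
contact_force: [1.8, -0.5, 5.0]
width: 0.0422
```

```bash
python3 - <<'E'
from h import *
ang();a,T=look('t2')
for n in('ri2','t1','t2'):
    g=cv2.cvtColor(cv2.imread(f'pics/{n}.png'),cv2.COLOR_BGR2GRAY)
    L=cv2.createLineSegmentDetector().detect(g)[0][:,0]
    print(n)
    for l in L:
        d=np.hypot(l[2]-l[0],l[3]-l[1]);mx=(l[0]+l[2])/2;my=(l[1]+l[3])/2
        if d>35 and 170<mx<340 and 170<my<290: print('  ',l.round(0),'ang',round(float(np.degrees(np.arctan2(l[2]-l[0],l[3]-l[1]))%180),1))
E
```

```text
clock 32.85 pin angle -43.006839535404 pos [ 0.5562 -0.0137  0.1035] F [ 1.5241 -0.7148  5.9671] M [-0.2132 -0.0513  1.7528] w 0.04247219603392901 j6 2.6339684873356575 tilt [-1.     -0.0019 -0.004   0.1035]
ri2
   [302. 287. 305. 233.] ang 176.8
   [206. 232. 208. 292.] ang 2.3
   [285. 296. 277. 237.] ang 8.4
   [234. 237. 225. 296.] ang 172.0
   [224. 292. 222. 232.] ang 1.8
   [289. 232. 287. 293.] ang 178.5
t1
   [301. 292. 304. 233.] ang 177.2
   [206. 232. 209. 286.] ang 3.5
   [234. 236. 225. 296.] ang 171.8
   [307. 188. 329. 221.] ang 33.6
   [286. 258. 285. 293.] ang 178.8
   [190. 193. 223. 153.] ang 141.3
   [224. 293. 222. 231.] ang 1.6
   [205. 293. 203. 257.] ang 2.9
t2
   [303. 302. 303. 232.] ang 179.5
   [208. 244. 208. 302.] ang 179.7
   [307. 186. 331. 222.] ang 34.1
   [234. 236. 226. 296.] ang 172.0
   [187. 199. 216. 160.] ang 142.7
   [224. 293. 222. 231.] ang 1.8
   [288. 229. 287. 264.] ang 178.8
   [205. 292. 203. 257.] ang 3.0
   [308. 258. 306. 293.] ang 176.9
```

```bash
python3 - <<'E'
from h import *
for n in('bar2','bar3','bar4'):
    T=np.load(f'pics/{n}.npy');c,M=cam('wrist',T);g=cv2.cvtColor(cv2.imread(f'pics/{n}.png'),cv2.COLOR_BGR2GRAY)
    u0=proj(c,M,[.554,-.0134,.012])
    for l in cv2.createLineSegmentDetector().detect(g)[0][:,0]:
        p=ray(c,M,l[:2],.012);q=ray(c,M,l[2:],.012);m=((p+q)/2-[.554,-.0134,.012])[:2];d=(q-p)[:2];L=np.hypot(*d)
        dist=abs(d[0]*m[1]-d[1]*m[0])/L
        if L>.04 and .058<dist<.072 and np.hypot(*m)<.09: print(n,'len',round(L,3),'dist',round(dist,4),'dir',round(np.degrees(np.arctan2(d[1],d[0]))%90-63.7,2), 'side',np.round(np.degrees(np.arctan2(m[1],m[0])),0))
E
```

```text
bar2 len 0.097 dist 0.0642 dir 0.15 side 142.0
bar2 len 0.123 dist 0.0652 dir -0.32 side -116.0
bar2 len 0.09 dist 0.064 dir -0.22 side 48.0
bar2 len 0.123 dist 0.065 dir -0.09 side -27.0
bar3 len 0.048 dist 0.0654 dir 1.19 side -178.0
bar3 len 0.123 dist 0.0641 dir -0.02 side 63.0
bar3 len 0.071 dist 0.0636 dir 0.83 side 131.0
bar3 len 0.054 dist 0.065 dir -0.09 side -88.0
bar3 len 0.121 dist 0.065 dir -0.19 side -28.0
bar4 len 0.124 dist 0.0636 dir -0.2 side 64.0
bar4 len 0.044 dist 0.0654 dir -0.31 side -85.0
bar4 len 0.121 dist 0.0649 dir -0.15 side -28.0
bar4 len 0.064 dist 0.064 dir -0.19 side 179.0
bar4 len 0.073 dist 0.0653 dir -0.23 side -137.0
```

arm_command:
  series: "0 0 0 0 0 0 0; 0 0 0 0 0 0 0.6; 0 0 0 0 0 0 0.6; 0 0 0 0 0 0 0.6; 0 0 0 0 0 0 0.6"

```text
clock: 33.32
position: [0.5541, -0.0127, 0.102]
ee_rot: [0.405, -0.579, 0.405, 0.58]
contact_force: [-0.1, 0.6, 0.6]
width: 0.0681
```

```bash
python3 - <<'E'
from h import *
ang();a,T=look('t3')
for n in('t2','t3'):
    g=cv2.cvtColor(cv2.imread(f'pics/{n}.png'),cv2.COLOR_BGR2GRAY)
    print(n)
    for l in cv2.createLineSegmentDetector().detect(g)[0][:,0]:
        d=np.hypot(l[2]-l[0],l[3]-l[1]);mx=(l[0]+l[2])/2;my=(l[1]+l[3])/2
        if d>30 and 170<mx<340 and 170<my<290: print('  ',l.round(0),'ang',round(float(np.degrees(np.arctan2(l[2]-l[0],l[3]-l[1]))%180),1))
E
```

```text
clock 33.3667 pin angle -43.540626328902846 pos [ 0.5543 -0.0127  0.1022] F [-0.861  -0.7878  0.9732] M [ 0.0291 -0.026   0.0108] w 0.06780792513286096 j6 2.641064696131738 tilt [-1.      0.0009  0.0007  0.1022]
t2
   [303. 302. 303. 232.] ang 179.5
   [208. 244. 208. 302.] ang 179.7
   [307. 186. 331. 222.] ang 34.1
   [234. 236. 226. 296.] ang 172.0
   [202. 224. 187. 255.] ang 154.4
   [187. 199. 216. 160.] ang 142.7
   [224. 293. 222. 231.] ang 1.8
   [288. 229. 287. 264.] ang 178.8
   [205. 292. 203. 257.] ang 3.0
   [308. 258. 306. 293.] ang 176.9
t3
   [191. 264. 176. 298.] ang 157.4
   [334. 299. 319. 260.] ang 21.7
   [177. 228. 184. 194.] ang 167.9
   [232. 235. 222. 294.] ang 171.1
   [271. 175. 239. 175.] ang 90.1
   [305. 184. 327. 216.] ang 34.0
   [300. 281. 302. 209.] ang 178.4
   [205. 296. 200. 237.] ang 4.6
   [328. 229. 347. 261.] ang 30.6
   [320. 259. 322. 229.] ang 177.0
   [163. 261. 185. 226.] ang 148.4
   [283. 257. 283. 292.] ang 0.6
   [288. 195. 300. 225.] ang 20.7
   [221. 291. 217. 229.] ang 3.5
```

```bash
python3 - <<'E'
from h import *
for n in('ri2','t2','t3'):
    T=np.load(f'pics/{n}.npy');c,M=cam('wrist',T);zt=.133 if n!='ri2' else .185
    th=np.degrees(np.arctan2(T[1,1],T[0,1]))-90
    g=cv2.cvtColor(cv2.imread(f'pics/{n}.png'),cv2.COLOR_BGR2GRAY)
    for l in cv2.createLineSegmentDetector().detect(g)[0][:,0]:
        p=ray(c,M,l[:2],zt);q=ray(c,M,l[2:],zt);d=q-p;L=np.hypot(*d[:2]);h=(np.degrees(np.arctan2(d[1],d[0]))-th+90)%180-90
        m=T[:3,:3].T@((p+q)/2-T[:3,3])
        if L>.018 and abs(h)<12 and abs(m[1])<.026 and abs(m[2])<.02: print(n,'tool-y',round(m[1]*1000,1),'len',round(L*1000,1),'angle rel tool',round(h,1),'pin angle',round((h+th+26.3+90)%180-90,1))
E
```

```text
ri2 tool-y 22.2 len 26.5 angle rel tool -0.2 pin angle 37.6
ri2 tool-y -20.3 len 29.6 angle rel tool -0.5 pin angle 37.3
ri2 tool-y 12.4 len 29.5 angle rel tool 8.9 pin angle 46.6
ri2 tool-y -10.5 len 29.4 angle rel tool -8.5 pin angle 29.3
ri2 tool-y -13.2 len 29.5 angle rel tool -0.1 pin angle 37.7
ri2 tool-y 15.2 len 30.2 angle rel tool 0.5 pin angle 38.2
t2 tool-y 22.1 len 34.9 angle rel tool 2.1 pin angle -40.9
t2 tool-y -20.3 len 29.0 angle rel tool -2.7 pin angle -45.7
t2 tool-y -10.4 len 30.0 angle rel tool -8.4 pin angle -51.4
t2 tool-y -13.2 len 30.8 angle rel tool -0.0 pin angle -43.0
t3 tool-y -11.5 len 29.7 angle rel tool -9.4 pin angle -52.9
t3 tool-y 20.5 len 33.6 angle rel tool 1.1 pin angle -42.5
t3 tool-y -22.2 len 28.9 angle rel tool 1.3 pin angle -42.3
t3 tool-y -14.8 len 29.7 angle rel tool 1.2 pin angle -42.3
```

arm_command:
  series: "0 0 0 0 0 0 1; 0 0 0 0 0 0 1; -0.1 0 0 0 0 0 1; -0.25 0 0 0 0 0 1; -0.35 0 0 0 0 0 1; -0.35 0 0 0 0 0 1; -0.2 0 0 0 0 0 1; 0 0 0.3 0 0 0 1; 0 0 0.3 0 0 0 1; 0 0 0.2 0 0 0 1; 0 0 0 0 0 0 1; 0 0 0 0 0 0 1"

```text
clock: 34.42
position: [0.5258, 0.0466, 0.2277]
ee_rot: [0.404, -0.581, 0.392, 0.588]
contact_force: [0.7, -0.0, 0.8]
width: 0.0853
```

```bash
python3 - <<'E'
from h import *
a,T=look('end');c,M=cam('wrist',T);plan(T[:3,3])
g=cv2.cvtColor(a,cv2.COLOR_BGR2GRAY)
for zt in(.133,):
    for l in cv2.createLineSegmentDetector().detect(g)[0][:,0]:
        p=ray(c,M,l[:2],zt);q=ray(c,M,l[2:],zt);d=q-p;L=np.hypot(*d[:2]);m=(p+q)/2-[.554,-.0134,zt]
        if .02<L<.05 and np.hypot(*m[:2])<.04: print('len',round(L*1000,1),'off',(m[:2]*1000).round(0),'pin angle',round((np.degrees(np.arctan2(d[1],d[0]))+26.3+90)%180-90,1))
# bystanders/decoys: compare the top view with the first one
t0=cv2.imread('pics/top0.png');t1=get_image('top')[:,:,::-1].copy();cv2.imwrite('pics/topend.png',t1)
ct,Mt=cam('top')
d=cv2.GaussianBlur(cv2.absdiff(t0,t1),(0,0),1.5).max(2)
for n,uv in dict(petri=(334,312),dropper=(487,308),beaker=(600,362),jar=(212,357),pipette=(468,205),spatula=(345,215),purple1=(345,369),purple2=(303,420),red=(257,416),lens=(294,371),filter=(267,292),spacer=(541,290),ring=(531,375)).items():
    u,v=(np.array(uv)*.64).astype(int);print(n,int(np.percentile(d[v-10:v+11,u-10:u+11],90)),end='; ')
E
```

```text
clock 34.47 pos [0.5262 0.0462 0.2275] tool y heading deg -158.51888828551486 j6 2.703641851339465 w 0.08551210516723944 F [-0.0229 -0.0325  0.4125]
 turn(units) [0.     0.0055 0.003 ] then shift(units) [-0.0016  0.0028  0.0059]
len 30.6 off [22.  8.] pin angle -43.9
len 29.6 off [-12.  -5.] pin angle -41.7
len 30.6 off [15.  5.] pin angle -42.0
petri 91; dropper 1; beaker 1; jar 1; pipette 1; spatula 1; purple1 69; purple2 2; red 3; lens 42; filter 126; spacer 21; ring 35;
```

arm_command:
  series: "-0.2 0 0 -0.035 0 0 1; -0.2 0 0 -0.035 0 0 1; 0 0 0 -0.035 0 0 1; 0 0 0 -0.035 0 0 1; 0 0 0 -0.035 0 0 1; 0 0 0 -0.035 0 0 1; 0 0.3 0 -0.035 0 0 1; 0 0.38 0 -0.035 0 0 1; 0 0.38 0 0 0 0 1; 0 0.38 0 0 0 0 1; 0 0.38 0 0 0 0 1; 0 0.38 0 0 0 0 1"

```text
clock: 35.52
position: [0.447, -0.1615, 0.2628]
ee_rot: [0.119, -0.698, 0.105, 0.699]
contact_force: [0.2, -0.2, 1.2]
width: 0.0854
```

arm_command:
  series: "0 0.38 0 0 0 0 1; 0 0.38 0 0 0 0 1; 0 0.3 0 0 0 0 1; 0 0.2 0 0 0 0 1; 0 0 0 0 0 0 1; 0 0 0 0 0 0 1; 0 0 0 0 0 0 1; 0 0 0 0 0 0 1"

```text
clock: 36.18
position: [0.4086, -0.2779, 0.2603]
ee_rot: [0.119, -0.698, 0.104, 0.699]
contact_force: [-0.7, -0.6, 0.6]
width: 0.0851
```

```bash
python3 - <<'E'
from h import *
t0=cv2.imread('pics/top0.png');t1=get_image('top')[:,:,::-1].copy();cv2.imwrite('pics/topend2.png',t1)
plan([.5,-.3,.2])
for n,uv in dict(petri=(334,312),purple1=(345,369)).items():
    u,v=(np.array(uv)*.64).astype(int)
    A=t0[v-20:v+21,u-20:u+21];B=t1[v-20:v+21,u-20:u+21]
    d=cv2.GaussianBlur(cv2.absdiff(A,B),(0,0),1.5).max(2)
    print(n,int(np.percentile(d,90)),cv2.phaseCorrelate(np.float32(cv2.cvtColor(A,6)),np.float32(cv2.cvtColor(B,6))))
E
```

```text
clock 36.23 pos [ 0.4087 -0.2777  0.2604] tool y heading deg -108.05381203585542 j6 1.132892232580071 w 0.0856582071154452 F [ 0.3742  0.8705 -0.0445]
 turn(units) [0.     0.0016 0.0066] then shift(units) [ 0.6041 -0.0707 -0.9373]
petri 3 ((0.5061297761825365, 0.4826186722602266), 1.0429446056742726)
purple1 3 ((0.4806745864643638, 0.5063877061460893), 0.9942197112095209)
```

```bash
python3 -c "
from rig import ticket
print(ticket.sign_off())"
```

```text
the job is handed in; nothing more can be done
None
```

The lens, spacer and filter are in the barrel in that order. The wrist pictures taken after each drop show each one flat and right way up. I let the ring into the notches, screwed it clockwise until it was tight, and let it go. I handed the job in at about 36 s with the arm clear.

**Ring checks**
- **Height:** the ring's underside came out at about 72 mm, the clamped height.
- **Torque:** it rose to about 1.75 N m at the end of the turn.
- **Angle:** after release it sprang back about 0.7° and stayed at about -42°. That is past the nominal -38° but short of the -49° limit.

**Bystanders:** the top view showed the petri dishes, dropper bottle, beaker, jar, pipette, spatula and the purple and red discs unchanged from the start.

**What disagreed or worried me**
- **Late torque:** it only began to rise at a measured -38°, not the stated -30°, so I turned 5° further than nominal to get it firm.
- **Joint 6:** as the arm withdrew, this joint read 2.7036 against its 2.7 limit, and the tool tilted by about 1°. I turned it back at once. This could be sensor noise at the limit or a slight overrun; I can't tell which.

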